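# Fit the missing twist-in channel nut into the slotted strut

## Robot

A 6-joint arm with a two-finger parallel gripper is mounted at the origin on the work surface. World frame = base frame: x ahead of the robot, y to its left, z up, the work surface at z = 0. Lengths are in mm, angles in rad, forces in N, time in s.
With the tool pointing down it reaches from about 325 to 900 mm from the base axis. Payload 6.1 kg.
Tool frame: the origin (TCP) lies on the centre line of the jaws, within the pads' length; the fingertips stand 11 mm ahead of it and the grasp point (between the pads) lies 8 mm behind it (ctrl.finger_overhang is the distance from the TCP to the fingertips, in mm); z points along the fingers, y is the line along which they close (so a half turn about z gives the same grasp; the last joint's range is limited). The gripper opens to 87 mm and grips with 3 to 60 N. Pads are 19 mm wide; open, the fingers measure 117 mm over their backs; the gripper's body (75 mm by 190 mm) begins 51 mm behind the grasp point.
Start: joints at [1.063, 0.22, 1.526, -0, 1.395, -0.126], TCP at [232.867, 579.99, 233.538] pointing down, gripper open.
Joint ranges: [-2.98, 2.98], [-0.91, 2.08], [0.09, 2.57], [-1.24, 4.39], [0.2, 2.65], [-2.68, 2.68]. Speed limits (rad/s): [2.57, 2.57, 3.01, 3.14, 3.14, 3.14].

## Interface

Orientations are given as a rotation vector (axis times angle).
In Python, from plant import ctrl, cams gives the robot as it stands. The module is installed in compiled form; this text tells all that it offers.
- The arm moves only by the tool play_rows, never from a script. Its argument "deltas" is a list that holds one entry, the list of rows, each a list of 7 numbers: the shift along the tool's x, y, z in cm, then the turn, a rotation vector about the tool's x, y, z in degrees, then the finger opening in cm, from 0 to 8.7. A call has 1 to 20 rows; each row is the pose to reach, as a shift and turn from the pose commanded when the call began, along the tool's axes at that moment; what a row does not reach only later rows make up. A row lasts 1/10 s, in which the tool goes at most 50 mm and 8.59 degrees, less where a joint would pass 70% of its speed; a pose out of reach is approached as far as the arm can. A call with a gripper value outside its range is refused whole. The fingers move at their own pace and stop on an object; "squeeze" is the grip in N (left out, the last holds). Time passes only in rows, so rows that repeat a pose let the fingers close. It gives the time, the measured TCP pose, the force, the opening and the grip force at its end, in the units of the state.
- ctrl.read_state(): the state, without advancing time (a new reading comes with each control period).
- cams.read_camera(name): name is "scene" or "top" or "wrist"; returns a dict with "color" (384x512x3 uint8, red, green, blue), "z_map" (384x512 float32, mm along the optical axis (not along the pixel's ray), 0 where there is no reading), "fx", "fy", "cx", "cy" (pixels), "D" ([k1, k2, p1, p2, k3] as OpenCV has them; the pictures are not rectified), "eye" and "attitude" of the camera in the world; the wrist camera has in their place "mount" (4x4, takes a point from camera to tool coordinates, whose origin is the TCP and whose axes are the flange's). Camera axes: x right, y down, z forward; pixel columns grow to the right and rows downward; lengths in mm; the calibration is good to about 2 mm. A picture is of the moment at which its call begins: read the wrist's pose just before it.
- ctrl.hand_in(): hands the job in; it is judged then, once.
The state is a dict: "clock": time; "joint_pos": joint angles; "dq": joint speeds; "joint_torque": joint torques, N m; "ee_pos": TCP position; "tool_rot": TCP orientation; "contact_force": force on the tool from outside, world axes, zero at the start; "wrist_torque": the same for the moment, N m; "opening": opening from 0.0 (shut) to 1.0 (fully open); "grip_force": force on a finger pad.
Only numpy, scipy, OpenCV 4.12 (cv2) and the standard library are available. Lean on these libraries where they do the work, as an engineer would, in place of code of your own. Each camera call takes 0.05 s, during which the arm holds its last target. There are 200 camera calls.

## Task

Take the twist-in channel nut (the one with the bar-shaped grip and sprung washer) out of the wooden block and fit it in the slotted strut, roughly midway between the two that are fitted already: head lengthwise down through the slot, press gently against its spring, and turn it a quarter turn clockwise (seen from above) until its head is square across under the lips, then let go so that the spring pulls it up tight. Do not force anything, and leave the round-knobbed pin in its pocket and the other things on the bench where they are.

Things in the scene. Friction and masses are not known exactly. Their poses are not given: they have to be found in the camera images.
- nut: Loose twist-in channel nut, 62 mm tall, 0.1 to 0.25 kg. Origin: centre of the underside of its head; z up its stem; x along the head's long side. Steel head 29 (x) by 12 (y) by 8 high, z = 0 to 8; its end corners at +x -y and -x +y are cut away, so under the lips it can turn only clockwise from above. Stem 10.4 diameter, z = 8 to 27; above it a black bar grip.
- nut_grip (a point): Middle of the nut's grip, on its axis, 44.5 mm above the head's underside. The grip is a black bar 32 (nut's x, parallel to the head) by 16 (nut's y) by 35 high, z = 27 to 62 of the nut; pinch it across its 16 mm.
- washer (a point): Centre of the underside of the nut's sprung washer (steel disc, 38 diameter, 4 thick, on the stem). At rest it is 12 mm above the head's underside; it can be pushed up towards the grip by 8 mm at most. The spring resists with 4 N at first, 11 N after 2 mm, 22 N after 5 mm.
- rail: Fixed steel base plate of the strut, 310 (x, along the slot) by 70 (y) by 6 thick; origin: centre of its underside, z up. The strut (300 long, 40 wide, 22 high, parallel to the plate) stands over it on a cross slide and jack screws, set by hand and firm: anywhere within 5 mm to either side of the plate's mid-line, its underside 10 to 14 mm above the plate's underside. The plate's pose does not tell which.
- bay (a point): Point fixed to the base plate, midway between the two fitted nuts, 32 mm above the plate's underside; the true slot lies up to 5 mm aside (plate's y) and 0 to 4 mm higher. Slot 13.8 wide between lips 6 thick, open at the top all along; below the lips a channel 30 wide, 11 high. Two like nuts are fitted for good 115 mm either way along the slot, turned crosswise, 48 mm above the lips.
- mouth (a point): Point fixed to the base plate 30 mm along its x from the bay, at the same height. A nut let in lengthwise comes to rest on its washer, head's underside 12 mm below the lips' top and the top 2 mm of the head still between the lips. Pressed 2 mm more (over 11 N) it can turn; at 5 mm (22 N) it meets the channel floor. Over 40 N between nut and strut is forcing it.
- far_mouth (a point): Point fixed to the base plate 30 mm along its -x from the bay, at the same height. After 90 to 100 degrees of clockwise turn the nut's full corners meet the channel's sides, which stop it. Let go crosswise, it springs up: head against the lips from below, head's underside 14 mm below the lips' top, washer lifted to 14 mm above the head's underside.
- block: Fixed wooden block 210 (x) by 70 (y) by 22 high; origin: centre of its underside. Three pockets at x = -65, 0 and +65 mm, 31.5 (x) by 14.5 (y), 10 deep. The nut stands in one end pocket, the pin in the other (either way round), heads along the block's x and origins 12 mm above the block's underside; the middle pocket is empty.
- pin: Plain lifting pin in the other end pocket, 54 mm tall, with a round black knob 32 diameter and no washer; origin: centre of its underside. Not to be moved.
- bush: Brass bush 42 diameter, 60 high, standing, origin under its centre. Bystander.
- flange: Copper-coloured flange 110 diameter, 70 high, origin under its centre. Bystander.
- spindle: Turned steel spindle 44 diameter, 95 high, origin under its centre. Bystander.
- carton: Cardboard carton 100 by 150 by 70 high, origin under its centre. Bystander.
- wrench: Steel wrench lying on the bench. Bystander.
- blackring: Black flanged disc 132 diameter, 32 high, origin under its centre. Bystander.
Things that resemble listed ones, but are neither listed nor needed, are in the scene too. What is shaped like the nut but green is not meant.

How it is judged (in metres and radians):
On the way, in this order (a step that is already met when the one before it is completed fails the run):
1. the nut's head is let down lengthwise into the slot between the two fitted nuts (angle between the x axis of nut and the x axis of rail, either way round below 0.25 rad and z of nut in the frame of rail below 0.0265 m and x of nut in the frame of rail between -0.03 and 0.03 m and y of nut in the frame of rail between -0.009 and 0.009 m), for 0.05 s.
2. it is pressed below the lips and turned crosswise (angle between the x axis of nut and the y axis of rail, either way round below 0.28 rad and z of nut in the frame of rail below 0.0235 m and x of nut in the frame of rail between -0.03 and 0.03 m and y of nut in the frame of rail between -0.009 and 0.009 m), for 0.05 s.
At the end, for the whole second after the job is handed in: The nut is upright (6 deg), at rest and released within 30 mm of midway between the fitted nuts, head crosswise to the slot within 16 deg and under the lips (underside below 23.5 mm over the base), pulled up by its spring (washer lifted to 12.8 to 15.5 mm over the head's underside) (all of step 2 and angle between nut's own z axis and vertical below 0.1 rad and linear speed of nut below 0.02 m/s and z of washer in the frame of nut between 0.0128 and 0.0155 m); the robot touches nothing.
It fails at once if the nut is forced: more than 40 N between it and the strut (contact force between nut and rail above 40 N).
It fails at once if the robot leans on the strut or its fitted nuts with more than 10 N (contact force between any of the fingers, the arm and rail above 10 N).
It fails at once if the round-knobbed pin is moved out of its place (more than 12 mm) (distance of pin from where it was at the start of the episode above 0.012 m).
It fails at once if a bystander is moved more than 20 mm (distance of any of bush, flange, spindle, carton, wrench, blackring from where it was at the start of the episode above 0.02 m).
It also fails if it takes over 64 s, if anything falls off the work surface, if the arm or the gripper's body presses on something with over 40 N, if the wrist force passes 120 N, or if a joint passes its speed limit or range.

## Working session

There is one attempt and no reset: what is moved stays moved. The work goes in short steps, Python scripts to look and compute and a tool call to move; the robot and the scene stay as the last step left them, time stands still between calls to the robot, and variables do not carry over. Pictures are saved under pics/ and viewed, at most 10 in all, crops included, and the job is handed in when it is done.

Besides the shell and the picture viewer there is one more tool, called as a command line: name --argument value ..., lists and objects as JSON in quotes. play_rows: Moves the arm, as the interface text tells. Its arguments: {"type":"object","properties":{"deltas":{"type":"array","items":{"type":"array","items":{"type":"array","items":{"type":"number"}}}},"squeeze":{"type":"number"}},"required":["deltas"]}

```bash
mkdir -p pics; cat > h.py <<'E'
import numpy as np,cv2
from scipy.spatial.transform import Rotation as R
from plant import ctrl,cams
def shot(n):
    s=ctrl.read_state(); c=cams.read_camera(n)
    if n=='wrist':
        M=np.array(c['mount']); Rt=R.from_rotvec(s['tool_rot']).as_matrix()
        c['Rw']=Rt@M[:3,:3]; c['o']=Rt@M[:3,3]+np.array(s['ee_pos'])
    else:
        c['o']=np.array(c['eye']).ravel(); A=np.array(c['attitude']); c['Rw']=A if A.shape==(3,3) else R.from_rotvec(A).as_matrix()
    c['K']=np.array([[c['fx'],0,c['cx']],[0,c['fy'],c['cy']],[0,0,1.]])
    return c
def ray(c,uv):
    p=cv2.undistortPoints(np.array(uv,float).reshape(-1,1,2),c['K'],np.array(c['D'],float)).reshape(-1,2)
    return np.c_[p,np.ones(len(p))]@c['Rw'].T
def onz(c,uv,z):
    d=ray(c,uv); return c['o']+d*((z-c['o'][2])/d[:,2:])
def cloud(c):
    h,w=c['z_map'].shape; v,u=np.mgrid[:h,:w]
    d=ray(c,np.stack([u.ravel(),v.ravel()],1)); return (c['o']+d*c['z_map'].reshape(-1,1)).reshape(h,w,3)
def save(c,n): cv2.imwrite('pics/'+n+'.png',c['color'][:,:,::-1])
E
python3 - <<'E'
from h import *
print(ctrl.read_state())
a=shot('top');b=shot('scene')
for c in(a,b): print(c['o'],np.array(c['attitude']).tolist(),c['fx'],c['cx'],c['cy'],c['D'])
cv2.imwrite('pics/top.png',cv2.resize(a['color'][:,:,::-1],(800,600)));save(b,'scene')
E
```

```text
{'clock': 0.0, 'joint_pos': array([ 1.06288106e+00,  2.21227522e-01,  1.52762691e+00, -1.49649815e-05,
        1.39468381e+00, -1.26110741e-01]), 'dq': array([-0.00029297, -0.00313169,  0.0004304 , -0.00112293, -0.00136618,
       -0.00107675]), 'joint_torque': array([-1.70399508e-03, -4.94600523e+01, -3.87378109e+01,  6.97980914e-02,
        5.72429679e-02, -1.53772207e-04]), 'ee_pos': array([232.59096014, 579.45915069, 232.42800356]), 'tool_rot': array([-5.95984262e-01, -3.08393843e+00,  2.91050827e-03]), 'contact_force': array([-0.52750928,  0.2835213 ,  0.55854148]), 'wrist_torque': array([-0.01992668,  0.00617557, -0.05995145]), 'grip_force': 0.0, 'opening': 0.9973342758191079}
[ 261.57388187  -65.68520096 1624.09322246] [-2.139569865928659, 2.118375032438542, -0.21516954803302582] 457.67676723964416 253.3833039698903 196.93076810872785 [0.05381235 0.         0.         0.         0.        ]
[ 1.15394983e+03 -5.10995784e-01  1.01609331e+03] [-1.8138799458377297, -2.027182606627691, 0.5735688474569869] 395.37013980461063 256.7263281390879 191.076613257865 [-0.04813235  0.          0.          0.          0.        ]
```

View pics/top.png

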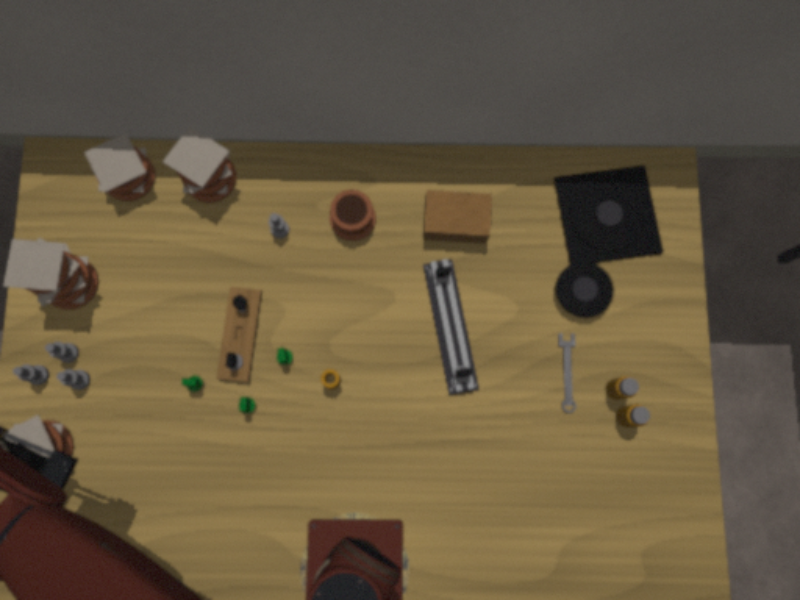

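View pics/scene.png

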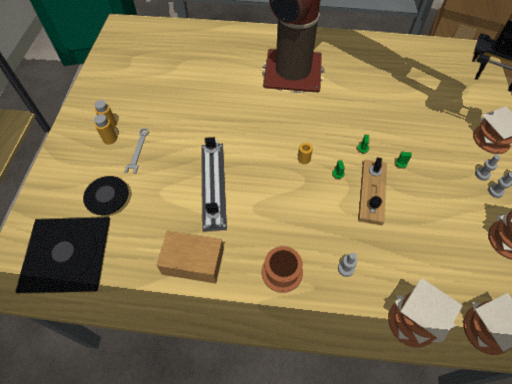

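The top view (800 px wide) shows the block at (240,335), with the bar-gripped nut at (233,360) and the round pin at (240,303). The strut runs from (440,265) to (463,388). The scene view agrees: nut at (377,166), pin at (375,203), strut at (213,185).

```bash
python3 - <<'E'
from h import *
a=shot('top');b=shot('scene')
P=cloud(a)
f=.64
for n,u,v,z in[('nut',233,359,74),('pin',240,302,66),('nutA',444,271,82),('nutB',462,374,82)]:
    print(n,onz(a,[[u*f,v*f]],z).round(1), P[int(v*f),int(u*f)].round(1))
for n,u,v,z in[('nut',377,163,74),('pin',375,202,66),('fitA',210,141,82),('fitB',212,208,82)]:
    print(n,onz(b,[[u,v]],z).round(1))
s=a['color'];hs=cv2.cvtColor(s,cv2.COLOR_RGB2HSV)
print(hs[int(335*f),int(240*f)],hs[int(335*f),int(290*f)])
s=ctrl.read_state();print(R.from_rotvec(s['tool_rot']).as_matrix().round(3)); 
w=shot('wrist');print(w['mount'],w['fx'],w['cx'],w['cy'],w['D'])
# block corners top face z=22, plate corners z~6
B=onz(a,np.array([[232,288],[262,291],[248,382],[219,379]])*f,22);print(B.round(0),B.mean(0))
Q=onz(a,np.array([[424,263],[451,260],[477,388],[450,393]])*f,6);print(Q.round(0),Q.mean(0))
E
```

```text
nut [[439.4 265.8  74. ]] [441.6 265.6  77.5]
pin [[566.8 258.7  66. ]] [566.7 259.7  71.5]
nutA [[ 638.9 -191.5   82. ]] [ 639.9 -190.8   84.4]
nutB [[ 410.8 -229.5   82. ]] [ 411.7 -226.8   85.4]
nut [[446.6 272.6  74. ]]
pin [[575.7 263.   66. ]]
fitA [[ 426.1 -226.    82. ]]
fitB [[ 652.7 -180.8   82. ]]
[ 16 131 117] [ 21 119 141]
[[-0.928  0.373 -0.001]
 [ 0.373  0.928 -0.001]
 [ 0.    -0.001 -1.   ]]
[[ 5.79563809e-04 -9.55206327e-01 -2.95940090e-01  8.12836307e+01]
 [ 9.99999691e-01  3.96532069e-04  6.78494381e-04  8.75390133e-01]
 [-5.30752389e-04 -2.95940392e-01  9.55206262e-01 -1.51330615e+02]
 [ 0.00000000e+00  0.00000000e+00  0.00000000e+00  1.00000000e+00]] 305.4882918445207 252.97509636390413 194.55415404707347 [-0.01783232  0.          0.          0.          0.        ]
[[608. 288.  22.]
 [602. 219.  22.]
 [394. 241.  22.]
 [401. 305.  22.]] [501.04186152 263.33237347  22.        ]
[[ 676. -151.    6.]
 [ 684. -214.    6.]
 [ 387. -271.    6.]
 [ 375. -210.    6.]] [ 530.58649636 -211.62112923    6.        ]
```

play_rows --deltas '[[[-30.9,-21.3,4.2,0,0,-18,5],[-30.9,-21.3,4.2,0,0,-18,5],[-30.9,-21.3,4.2,0,0,-18,5],[-30.9,-21.3,4.2,0,0,-18,5],[-30.9,-21.3,4.2,0,0,-18,5],[-30.9,-21.3,4.2,0,0,-18,5],[-30.9,-21.3,4.2,0,0,-18,5],[-30.9,-21.3,4.2,0,0,-18,5],[-30.9,-21.3,4.2,0,0,-18,5],[-30.9,-21.3,4.2,0,0,-18,5],[-30.9,-21.3,4.2,0,0,-18,5],[-30.9,-21.3,4.2,0,0,-18,5],[-30.9,-21.3,4.2,0,0,-18,5],[-30.9,-21.3,4.2,0,0,-18,5]]]'

```text
clock: 1.65
ee_pos: [439.9, 267.9, 191.6]
tool_rot: [0.104, 3.14, 0.0]
contact_force: [-0.1, 0.4, -0.6]
opening: 0.573
grip_force: 0.0
```

```bash
python3 - <<'E'
from h import *
s=ctrl.read_state();print(s['clock'],s['ee_pos'],R.from_rotvec(s['tool_rot']).as_matrix().round(3).tolist(),s['joint_pos'])
w=shot('wrist');save(w,'w1');np.save('w1.npy',w,allow_pickle=True)
P=cloud(w);print(P[::48,::64,2].round(0))
E
```

```text
1.65 [439.86343207 267.93637959 191.60207944] [[-0.998, 0.066, 0.0], [0.066, 0.998, 0.0], [-0.0, 0.0, -1.0]] [ 3.93884425e-01 -9.27652675e-03  1.85558154e+00  2.88078322e-05
  1.29517461e+00 -1.11076173e+00]
[[  1.   0.   0.  -1.  -0.  -0.  -1.  -1.]
 [  0.  -1.   0.   1.  -1.  -0.   1.   0.]
 [  1.  -0.   0.  -0.   1.  -1.   2.   1.]
 [ -1.  28.   1.   0.  23.  -0.   2.  -1.]
 [  2.  -1.   0.  -0.  74.   0.   1.   0.]
 [ -0.   1.  -0. 196.  13.   2.  -1.   0.]
 [268. 274. 274. 268. 269. 269. 274. 274.]
 [266. 274. 275. 278. 279. 279. 278. 279.]]
```

View pics/w1.png

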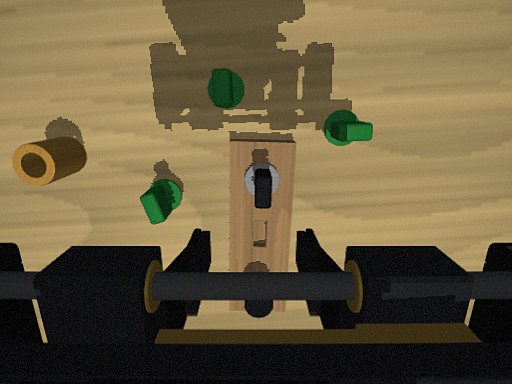

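The wrist view shows the nut's black bar grip at about (263,188) over its washer at (262,180), with the pin knob near (259,300) half hidden by the gripper. I'll measure the grip from depth, and from rays as a check.

```bash
python3 - <<'E'
from h import *
w=np.load('w1.npy',allow_pickle=True).item()
P=cloud(w);z=P[...,2];v,u=np.mgrid[:384,:512]
box=(u>235)&(u<292)&(v>155)&(v<215)
m=box&(z>66)&(z<86)
q=P[m];print(m.sum(),np.median(q[:,2]),q.mean(0),cv2.minAreaRect(q[:,:2].astype(np.float32)))
top=m.astype(np.uint8)
# washer
g=w['color'].astype(int); m2=box&(z>24)&(z<34)&(g.min(2)>90); q=P[m2];print(m2.sum(),np.median(q[:,2]),cv2.minEnclosingCircle(q[:,:2].astype(np.float32)))
# block top
hs=cv2.cvtColor(w['color'],cv2.COLOR_RGB2HSV)
m3=(z>16)&(z<27)&(u>220)&(u<305)&(v>125)&(v<230); q=P[m3];print(m3.sum(),np.median(q[:,2]))
# edges per row -> block axis
L=[];Rr=[]
for r in range(150,235,3):
    c=np.where(m3[r])[0]
    if len(c)>5: L.append(P[r,c[0],:2]);Rr.append(P[r,c[-1],:2])
for E in(L,Rr):
    l=cv2.fitLine(np.float32(E),cv2.DIST_HUBER,0,.01,.01).ravel();print(l,np.degrees(np.arctan2(l[1],l[0])))
# ray-based: dark contour of the grip
dk=(box&(g.max(2)<60)).astype(np.uint8)
c=max(cv2.findContours(dk,0,1)[0],key=cv2.contourArea);print(cv2.boundingRect(c),cv2.minAreaRect(c))
E
```

```text
577 73.79223212454218 [439.08473631 277.4339592   73.47137018] ((440.06768798828125, 277.6885681152344), (15.761886596679688, 31.002592086791992), 86.29341125488281)
353 28.10103665202655 ((440.6941223144531, 275.96307373046875), 20.145570755004883)
4453 22.157213399194745
[ 9.960935e-01 -8.830491e-02  4.419135e+02  2.426749e+02] -5.0660973
[ 9.9590623e-01 -9.0392388e-02  4.5540112e+02  3.1061502e+02] -5.186181
(254, 168, 18, 40) ((262.5, 187.5), (39.0, 17.0), 90.0)
```

play_rows --deltas '[[[0.05,0.9,4,0,0,0,5],[0.05,0.9,8,0,0,0,5],[0.05,0.9,11,0,0,0,5],[0.05,0.9,13,0,0,0,5],[0.05,0.9,14,0,0,0,5],[0.05,0.9,14,0,0,0,5],[0.05,0.9,14,0,0,0,5]]]'

```text
clock: 2.4
ee_pos: [441.1, 276.6, 52.5]
tool_rot: [0.106, 3.139, 0.001]
contact_force: [0.4, 0.9, 0.1]
opening: 0.576
grip_force: 0.0
```

play_rows --deltas '[[[0,0,0,0,0,0,2.5],[0,0,0,0,0,0,1.2],[0,0,0,0,0,0,1.0],[0,0,0,0,0,0,1.0],[0,0,0,0,0,0,1.0],[0,0,0,0,0,0,1.0]]]' --squeeze 40

```text
clock: 3.0
ee_pos: [440.4, 276.2, 51.7]
tool_rot: [0.106, 3.14, 0.0]
contact_force: [-0.4, 0.7, 1.6]
opening: 0.178
grip_force: 40.0
```

play_rows --deltas '[[[0,0,-3,0,0,0,1.0],[0,0,-7,0,0,0,1.0],[-1,-3,-11,0,0,-2,1.0],[-3,-8,-13.5,0,0,-4,1.0],[-5,-12.5,-13.5,0,0,-6,1.0],[-6.5,-17,-13.5,0,0,-7,1.0],[-8,-21.5,-13.5,0,0,-8,1.0],[-9.5,-26,-13.5,0,0,-9,1.0],[-11,-30.5,-13.5,0,0,-10,1.0],[-12.5,-35,-13.5,0,0,-11,1.0],[-14,-39.5,-13.5,0,0,-12,1.0],[-15.5,-43.5,-13.5,0,0,-13,1.0],[-16.2,-46,-13.5,0,0,-14,1.0],[-16.2,-46.8,-13.5,0,0,-14,1.0],[-16.2,-46.8,-13.5,0,0,-14,1.0],[-16.2,-46.8,-13.5,0,0,-14,1.0],[-16.2,-46.8,-13.5,0,0,-14,1.0]]]'

```text
clock: 4.7
ee_pos: [570.2, -200.1, 186.4]
tool_rot: [0.279, -3.129, -0.001]
contact_force: [0.3, -0.7, -1.9]
opening: 0.177
grip_force: 39.9
```

```bash
python3 - <<'E'
from h import *
s=ctrl.read_state();print(s['clock'],s['ee_pos'],R.from_rotvec(s['tool_rot']).as_matrix().round(3).tolist(),s['joint_pos'],s['contact_force'],s['opening'])
w=shot('wrist');save(w,'w2');np.save('w2.npy',w,allow_pickle=True)
E
```

```text
4.7 [ 570.17429074 -200.1297192   186.40817929] [[-0.984, -0.177, -0.0], [-0.177, 0.984, 0.001], [0.0, 0.001, -1.0]] [-4.68207556e-01  2.08326671e-01  1.63079673e+00  3.78396609e-04
  1.30310163e+00 -2.21711324e+00] [ 0.25887565 -0.69007663 -1.88887629] 0.17703185012928047
```

View pics/w2.png

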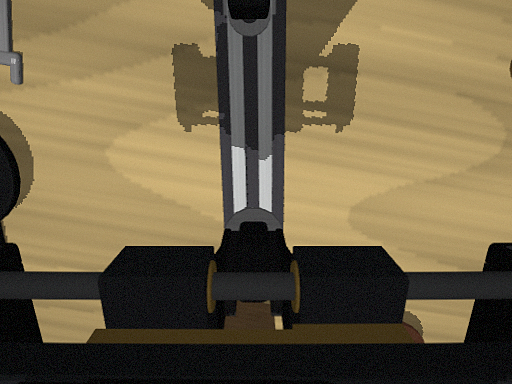

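The held nut's washer is at (254,215). The strut runs up the picture with its dark slot at about column 252, rows 40–200, and the near fitted nut at (250,10).

```bash
cat > slot.py <<'E'
from h import *
import sys
w=np.load(sys.argv[1],allow_pickle=True).item(); rows=range(int(sys.argv[2]),int(sys.argv[3]),4)
s=ctrl.read_state();T=R.from_rotvec(s['tool_rot']).as_matrix();p=np.array(s['ee_pos'])
P=cloud(w);z=P[...,2];tl=(P-p)@T
u=np.arange(512)
hz=[];
for r in rows:
    k=(abs(tl[r,:,1])<28); hz+=list(z[r,k])
h,e=np.histogram(hz,np.arange(0,60,1));print('z hist',dict(zip(e[:-1].astype(int),h)))
L=np.median([x for x in hz if 29<x<42]);print('lip top',L)
g=cv2.cvtColor(w['color'],cv2.COLOR_RGB2GRAY).astype(int)
if len(sys.argv)>4: print(g[int(sys.argv[4]),205:300])
C=[]
for r in rows:
    c=np.where((z[r]>29)&(z[r]<42)&(abs(tl[r,:,1])<26))[0]
    if len(c)<10: continue
    gaps=np.diff(c); i=gaps.argmax()
    uv=[[c[0]-.5,r],[c[i]+.5,r],[c[i+1]-.5,r],[c[-1]+.5,r]]
    C.append((onz(w,uv,L)-p)@T)
C=np.array(C);
for i in range(4):
    l=np.polyfit(C[:,i,0],C[:,i,1],1);r=C[:,i,1]-np.polyval(l,C[:,i,0]);print('edge',i,'y at tool x=0',l[1].round(2),'deg',np.degrees(np.arctan(l[0])).round(2),'rms',r.std().round(2),'at x=40',np.polyval(l,40).round(2))
E
python3 slot.py w2.npy 50 205 100; python3 - <<'E'
from h import *
w=np.load('w2.npy',allow_pickle=True).item()
s=ctrl.read_state();T=R.from_rotvec(s['tool_rot']).as_matrix();p=np.array(s['ee_pos'])
tl=(cloud(w)-p)@T; z=cloud(w)[...,2]
v,u=np.mgrid[:384,:512]
box=(u>215)&(u<300)&(v>195)&(v<300)
h,e=np.histogram(tl[box][:,2],np.arange(-60,60,4));print(dict(zip(e[:-1].astype(int).tolist(),h.tolist())))
for r in range(200,275,6):
    k=box[r]&(tl[r,:,2]<60)&(tl[r,:,2]>-60); c=np.where(k)[0]
    if len(c): print(r,c[0],c[-1],tl[r,c[0]].round(1),tl[r,c[-1]].round(1))
# fitted near nut top
k=(v<25)&(u>215)&(u<290)&(z>60)&(z<95); q=cloud(w)[k]; print('near fitted',k.sum(),np.median(q,0),((np.median(q,0)-p)@T).round(1))
E
```

```text
z hist {np.int64(0): np.int64(0), np.int64(1): np.int64(0), np.int64(2): np.int64(0), np.int64(3): np.int64(0), np.int64(4): np.int64(25), np.int64(5): np.int64(183), np.int64(6): np.int64(195), np.int64(7): np.int64(62), np.int64(8): np.int64(6), np.int64(9): np.int64(0), np.int64(10): np.int64(0), np.int64(11): np.int64(0), np.int64(12): np.int64(0), np.int64(13): np.int64(1), np.int64(14): np.int64(19), np.int64(15): np.int64(175), np.int64(16): np.int64(252), np.int64(17): np.int64(78), np.int64(18): np.int64(4), np.int64(19): np.int64(0), np.int64(20): np.int64(0), np.int64(21): np.int64(0), np.int64(22): np.int64(0), np.int64(23): np.int64(0), np.int64(24): np.int64(0), np.int64(25): np.int64(0), np.int64(26): np.int64(1), np.int64(27): np.int64(1), np.int64(28): np.int64(3), np.int64(29): np.int64(2), np.int64(30): np.int64(2), np.int64(31): np.int64(31), np.int64(32): np.int64(355), np.int64(33): np.int64(500), np.int64(34): np.int64(143), np.int64(35): np.int64(6), np.int64(36): np.int64(0), np.int64(37): np.int64(0), np.int64(38): np.int64(0), np.int64(39): np.int64(0), np.
[... 1283 characters left out ...]
207, -4: 191, 0: 175, 4: 159, 8: 104, 12: 1, 16: 0, 20: 370, 24: 408, 28: 0, 32: 0, 36: 2, 40: 0, 44: 0, 48: 0, 52: 0}
212 235 270 [ 14.8 -10.4  25.8] [14.6 11.3 26.3]
218 229 276 [ 10.3 -14.3  27. ] [10.7 15.1 26. ]
224 226 280 [  7.8 -15.9  23.5] [ 6.6 17.7 26.3]
230 223 282 [ 10.3 -16.3   8.7] [10.4 17.2  8.5]
236 222 283 [ 10.4 -16.1   0.4] [10.7 17.  -0.3]
242 221 284 [ 10.2 -15.9  -6.6] [10.1 16.9 -6.2]
248 219 287 [ 10.4 -16.2 -13.7] [ 10.2  17.7 -13.4]
254 216 291 [ 10.2 -17.1 -19.4] [ 10.4  19.  -19.8]
260 216 291 [ 10.3 -16.4 -25.5] [ 10.7  18.2 -26.1]
266 217 289 [ 10.3 -15.3 -30.9] [ 10.3  16.8 -30.8]
near fitted 627 [ 424.68619585 -229.13934894   79.41679206] [148.4  -2.7 107.1]
```

play_rows --deltas '[[[2,-0.15,2,0,0,-0.6,1.0],[4,-0.17,5,0,0,-0.6,1.0],[4.1,-0.17,8,0,0,-0.6,1.0],[4.1,-0.17,9.5,0,0,-0.6,1.0],[4.1,-0.17,10.2,0,0,-0.6,1.0],[4.1,-0.17,10.2,0,0,-0.6,1.0],[4.1,-0.17,10.2,0,0,-0.6,1.0]]]'

```text
clock: 5.45
ee_pos: [531.6, -210.8, 86.0]
tool_rot: [-0.294, 3.126, -0.002]
contact_force: [-0.0, 0.1, -1.1]
opening: 0.181
grip_force: 39.9
```

```bash
python3 - <<'E'
from h import *
w=np.load('w2.npy',allow_pickle=True).item()
print('near washer edge',onz(w,[[250,36]],37.2))
s=ctrl.read_state();print(s['clock'],s['ee_pos'],s['tool_rot'],s['contact_force'],s['opening'])
w=shot('wrist');save(w,'w3');np.save('w3.npy',w,allow_pickle=True)
E
python3 slot.py w3.npy 100 190 | tail -5
```

```text
near washer edge [[ 437.03873302 -225.99923094   37.2       ]]
5.45 [ 531.60899661 -210.84061729   85.96050287] [-2.94351441e-01  3.12586526e+00 -2.01983680e-03] [-0.03734066  0.12982887 -1.09689942] 0.18051942658636141
lip top 33.26285530464402
edge 0 y at tool x=0 -17.72 deg 0.4 rms 0.25 at x=40 -17.45
edge 1 y at tool x=0 -3.94 deg -0.52 rms 0.17 at x=40 -4.31
edge 2 y at tool x=0 9.84 deg -0.73 rms 0.0 at x=40 9.33
edge 3 y at tool x=0 22.65 deg -0.25 rms 0.18 at x=40 22.47
```

View pics/w3.png

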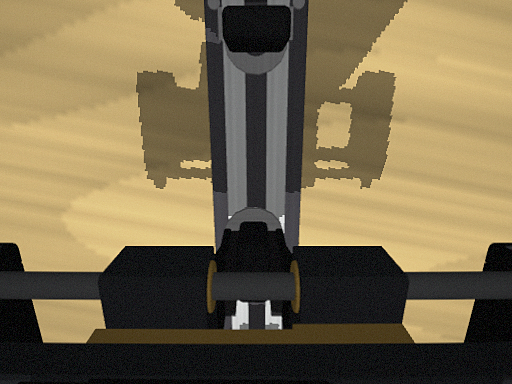

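The held nut's washer is at (254,215) over the slot (columns 246–266), and the fitted nut is at (257,30). The state readings jitter, so I'll redo the measurement purely in the tool frame through the mount.

```bash
cat > slot2.py <<'E'
from h import *
import sys
def tool(w):
    M=np.array(w['mount']); w=dict(w); w['Rw']=M[:3,:3]; w['o']=M[:3,3]; return w
def slot(w,rows):
    w=tool(w); t=cloud(w); g=cv2.GaussianBlur(cv2.cvtColor(w['color'],cv2.COLOR_RGB2GRAY),(3,3),0).astype(float)
    band=lambda r:np.where((abs(t[r,:,1])<30))[0]
    zs=np.concatenate([t[r,band(r),2] for r in rows]); h,e=np.histogram(zs,np.arange(20,220,1)); 
    zt=[e[i]+.5 for i in range(len(h)) if h[i]>.12*len(zs)/1.][0]; L=np.median(zs[abs(zs-zt)<3])
    C=[]
    for r in rows:
        c=np.where((abs(t[r,:,2]-L)<4)&(abs(t[r,:,1])<30))[0]
        if len(c)<10: continue
        i=np.diff(c).argmax(); 
        if np.diff(c)[i]<6: continue
        C.append(onz(w,[[c[0]-.5,r],[c[i]+.5,r],[c[i+1]-.5,r],[c[-1]+.5,r]],L))
    C=np.array(C); print('lip tool z',L.round(2),len(C))
    for a,b,n in((1,2,'slot'),(0,3,'strut')):
        m=(C[:,a,:2]+C[:,b,:2])/2; l=np.polyfit(m[:,0],m[:,1],1); print(n,'width',np.median(C[:,b,1]-C[:,a,1]).round(2),'mid y@0',l[1].round(2),'mean',m.mean(0).round(2),'deg',np.degrees(l[0]).round(2))
    # held washer edge and grip
    for r in range(212,246,4):
        c=np.where((abs(t[r,:,1])<24)&(t[r,:,2]<30)&(t[r,:,2]>-40))[0]
        if len(c)>8: print(r,'held mid',(t[r,c[0],1]+t[r,c[-1],1])/2,'w',t[r,c[-1],1]-t[r,c[0],1],'z',np.median(t[r,c,2]))
if __name__=='__main__':
    slot(np.load(sys.argv[1],allow_pickle=True).item(),range(int(sys.argv[2]),int(sys.argv[3]),3))
E
python3 slot2.py w2.npy 50 205;python3 slot2.py w3.npy 85 205
python3 - <<'E'
from h import *
s=ctrl.read_state();print(s['clock'],s['ee_pos'],s['tool_rot'],s['contact_force'])
E
```

```text
lip tool z 153.19 52
slot width 13.57 mid y@0 -0.78 mean [54.26 -1.56] deg -0.82
strut width 39.57 mid y@0 -1.09 mean [54.27 -1.49] deg -0.42
212 held mid 0.39898176282300035 w 21.653867913105167 z 23.949512397522426
216 held mid 0.34316373777001896 w 26.59455965894564 z 23.664892571340914
220 held mid 0.3341765477890748 w 31.90378699999468 z 23.759708524235606
224 held mid 0.8308273594071407 w 33.614583969636904 z 22.7863728658578
228 held mid 0.7038982621252341 w 34.8626622320803 z 9.72265334141909
232 held mid 0.469441377180952 w 32.86287023153291 z 2.780004447812928
236 held mid 0.37371548530281196 w 33.037552632580514 z -0.49345147480663343
240 held mid 0.425036281986241 w 33.11469637528643 z -9.616402540246753
244 held mid 0.4518816150454601 w 33.39992579772718 z -10.025489463197744
lip tool z 52.67 40
slot width 13.6 mid y@0 2.66 mean [52.4  2.2] deg -0.51
strut width 39.73 mid y@0 2.39 mean [52.41  2.35] deg -0.04
212 held mid 0.363151367006024 w 21.62551542550659 z 23.944048075692507
216 held mid 0.2924510126504165 w 26.70456181810458 z 23.907140274529155
220 held mid 0.3506336313155689 w 31.89814972390543 z 23.71354489616124
224 held mid 0.7223699469713534 w 33.579035336598835 z 22.930411514794955
228 held mid 0.7045862848612003 w 34.83837919969294 z 10.855166168124242
232 held mid 0.43971569139730704 w 32.9215215102328 z 2.763783551072734
236 held mid 0.3581571934360497 w 32.960865262966585 z -0.7572360488441916
240 held mid 0.36569877367820425 w 33.33899852633915 z -7.689409362590027
244 held mid 0.3996964174283306 w 33.238578005119855 z -10.338906354686273
5.5 [ 531.74339359 -210.98338392   86.21684918] [-2.94145650e-01  3.12544432e+00 -2.53857906e-03] [-0.5871778   0.43554693 -1.97446701]
```

play_rows --deltas '[[[0,0.21,0,0,0,-0.3,1.0],[0,0.21,0.4,0,0,-0.3,1.0],[0,0.21,0.8,0,0,-0.3,1.0],[0,0.21,0.9,0,0,-0.3,1.0],[0,0.21,0.9,0,0,-0.3,1.0],[0,0.21,0.9,0,0,-0.3,1.0]]]'

```text
clock: 6.1
ee_pos: [529.9, -208.5, 75.4]
tool_rot: [0.302, -3.127, -0.0]
contact_force: [0.4, 0.1, -1.8]
opening: 0.18
grip_force: 39.9
```

```bash
python3 - <<'E'
from h import *
from slot2 import slot
w=shot('wrist');np.save('w4.npy',w,allow_pickle=True);slot(w,range(85,205,3))
s=ctrl.read_state();print(s['clock'],s['ee_pos'],s['tool_rot'],s['contact_force'])
E
```

```text
lip tool z 42.24 40
slot width 13.49 mid y@0 -0.13 mean [53.85 -0.16] deg -0.03
strut width 39.75 mid y@0 -0.32 mean [53.86 -0.08] deg 0.26
212 held mid 0.34150251756919303 w 21.584447527723754 z 24.085990131637104
216 held mid 0.338937393502313 w 26.755258298595557 z 23.918654503553284
220 held mid 0.29177482441936853 w 31.93543932012142 z 23.95269399568639
224 held mid 0.7358404181422671 w 33.66250007405804 z 22.946092741534784
228 held mid 0.675076418400808 w 34.78947734640414 z 10.584687313904737
232 held mid 0.38303053047201097 w 32.92266224862247 z 2.3395349156441085
236 held mid 0.4348691716402584 w 32.98099142299545 z -0.6309187225717778
240 held mid 0.3884894423262253 w 33.09602893861771 z -7.241761885722809
244 held mid 0.358876230066393 w 33.36075101274694 z -9.93871850066256
6.15 [ 529.949262   -208.56193083   75.56801198] [-3.01627958e-01  3.12703953e+00 -1.06467470e-04] [ 0.55865863 -0.34803526 -1.38936957]
```

play_rows --deltas '[[[0,-0.05,0.0,0,0,0,1.0],[0,-0.05,0.2,0,0,0,1.0],[0,-0.05,0.4,0,0,0,1.0],[0,-0.05,0.5,0,0,0,1.0],[0,-0.05,0.5,0,0,0,1.0],[0,-0.05,0.5,0,0,0,1.0]]]'

```text
clock: 6.75
ee_pos: [530.0, -209.0, 70.5]
tool_rot: [0.302, -3.127, -0.0]
contact_force: [0.4, -0.3, -1.6]
opening: 0.184
grip_force: 39.9
```

play_rows --deltas '[[[0,0,0.2,0,0,0,1.0],[0,0,0.4,0,0,0,1.0],[0,0,0.6,0,0,0,1.0],[0,0,0.7,0,0,0,1.0],[0,0,0.75,0,0,0,1.0],[0,0,0.75,0,0,0,1.0]]]'

```text
clock: 7.35
ee_pos: [529.9, -209.0, 62.9]
tool_rot: [0.302, -3.127, -0.0]
contact_force: [-0.2, -0.5, -2.5]
opening: 0.183
grip_force: 39.9
```

```bash
python3 - <<'E'
from h import *
from slot2 import slot
w=shot('wrist');slot(w,range(85,200,3))
for i in range(2):
    s=ctrl.read_state();print(s['clock'],s['ee_pos'],s['tool_rot'],s['contact_force'],s['wrist_torque'])
E
```

```text
lip tool z 29.7 39
slot width 13.51 mid y@0 0.26 mean [56.52  0.29] deg 0.03
strut width 39.69 mid y@0 0.15 mean [56.52  0.4 ] deg 0.25
212 held mid 0.1169834119027442 w 39.07970906731763 z 24.666598398501662
216 held mid 0.3458033151148978 w 38.60783324162135 z 24.433050556561994
220 held mid 0.29283555111790704 w 38.628458789342666 z 23.864995159009467
224 held mid 0.3815228739390406 w 38.96388825295514 z 23.264554369288206
228 held mid 0.6878946187933259 w 38.36583058585433 z 10.694975456086013
232 held mid -1.193496789080898 w 36.138682959638416 z 4.502798678842424
236 held mid 0.37142241775229756 w 33.21963472478042 z 0.00022890391784358144
240 held mid 0.3949109221016993 w 33.103896042027074 z -5.714869697706433
244 held mid 0.39280481919705856 w 33.26606209744028 z -10.3333836798964
7.4 [ 529.99528984 -208.96828566   62.99616995] [ 3.01821639e-01 -3.12696697e+00 -5.56286441e-05] [ 0.05913837 -0.07492948 -1.60836813] [0.04388687 0.02023619 0.03237   ]
7.4 [ 529.99528984 -208.96828566   62.99616995] [ 3.01821639e-01 -3.12696697e+00 -5.56286441e-05] [ 0.05913837 -0.07492948 -1.60836813] [0.04388687 0.02023619 0.03237   ]
```

play_rows --deltas '[[[0,0,0.1,0,0,0,1.0],[0,0,0.2,0,0,0,1.0],[0,0,0.3,0,0,0,1.0],[0,0,0.4,0,0,0,1.0],[0,0,0.4,0,0,0,1.0],[0,0,0.4,0,0,0,1.0]]]'

```text
clock: 8.0
ee_pos: [530.4, -209.2, 60.0]
tool_rot: [-0.302, 3.126, -0.001]
contact_force: [-1.3, 1.1, 6.5]
opening: 0.177
grip_force: 39.9
```

play_rows --deltas '[[[0,0,0.1,0,0,0,1.0],[0,0,0.2,0,0,0,1.0],[0,0,0.26,0,0,0,1.0],[0,0,0.26,0,0,0,1.0],[0,0,0.26,0,0,0,1.0]]]'

```text
clock: 8.5
ee_pos: [530.6, -209.2, 58.3]
tool_rot: [-0.302, 3.126, -0.001]
contact_force: [-4.3, 2.7, 12.8]
opening: 0.182
grip_force: 39.9
```

play_rows --deltas '[[[0,0,0.05,0,0,4,1.0],[0,0,0.05,0,0,9,1.0],[0,0,0.05,0,0,14,1.0],[0,0,0.05,0,0,19,1.0],[0,0,0.05,0,0,24,1.0],[0,0,0.05,0,0,24,1.0]]]'

```text
clock: 9.1
ee_pos: [532.3, -210.2, 58.6]
tool_rot: [0.358, 3.116, -0.003]
contact_force: [-0.2, 0.7, 10.2]
opening: 0.178
grip_force: 39.9
```

```bash
python3 - <<'E'
from h import *
s=ctrl.read_state();print(s['clock'],s['ee_pos'],s['contact_force'],s['wrist_torque'],R.from_rotvec(s['tool_rot']).as_matrix()[:2,:2].round(3).tolist())
E
```

```text
9.1 [ 532.31710718 -210.2399771    58.63911952] [-0.15708669  0.68783829 10.15387589] [ 0.03888567  0.19701646 -0.01685808] [[-0.974, 0.227], [0.227, 0.974]]
```

play_rows --deltas '[[[0,0,0.06,0,0,4,1.0],[0,0,0.08,0,0,9,1.0],[0,0,0.08,0,0,14,1.0],[0,0,0.08,0,0,19,1.0],[0,0,0.08,0,0,24,1.0],[0,0,0.08,0,0,29,1.0],[0,0,0.08,0,0,34,1.0],[0,0,0.08,0,0,34,1.0]]]'

```text
clock: 9.9
ee_pos: [532.7, -210.1, 58.2]
tool_rot: [1.253, 2.874, -0.0]
contact_force: [0.8, 1.5, 13.1]
opening: 0.181
grip_force: 39.9
```

```bash
python3 - <<'E'
from h import *
s=ctrl.read_state();print(s['clock'],s['ee_pos'],s['contact_force'],s['wrist_torque'],R.from_rotvec(s['tool_rot']).as_matrix()[:2,:2].round(3).tolist())
E
```

```text
9.9 [ 532.65756223 -210.08874967   58.21184754] [ 0.77861157  1.53627616 13.06813099] [ 0.31443483  0.07850727 -0.06809692] [[-0.681, 0.733], [0.733, 0.681]]
```

play_rows --deltas '[[[0,0,0,0,0,4,1.0],[0,0,0,0,0,9,1.0],[0,0,0,0,0,14,1.0],[0,0,0,0,0,19,1.0],[0,0,0,0,0,24,1.0],[0,0,0,0,0,29,1.0],[0,0,0,0,0,33,1.0],[0,0,0,0,0,33,1.0]]]'

```text
clock: 10.7
ee_pos: [532.8, -208.8, 58.0]
tool_rot: [2.018, 2.402, 0.005]
contact_force: [1.3, 5.3, 12.3]
opening: 0.178
grip_force: 39.9
```

```bash
python3 - <<'E'
from h import *
s=ctrl.read_state();print(s['clock'],s['ee_pos'],s['contact_force'],s['wrist_torque'],R.from_rotvec(s['tool_rot']).as_matrix()[:2,:2].round(3).tolist(),s['joint_pos'][5])
w=shot('wrist');save(w,'w5');np.save('w5.npy',w,allow_pickle=True)
E
```

```text
10.7 [ 532.76198424 -208.81184748   58.0244543 ] [ 1.33546211  5.26194087 12.29976383] [ 1.15224081 -0.04754231 -0.00183921] [[-0.172, 0.985], [0.985, 0.172]] -0.6870994028983074
```

View pics/w5.png

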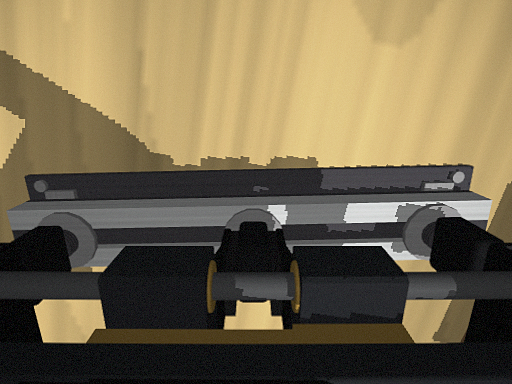

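The nut stands midway between the two fitted washers (at (70,240) and (430,235)), with its grip turned square across at (255,240). I'll ease the lateral and downward force, then release.

play_rows --deltas '[[[0.08,0,0,0,0,0,1.0],[0.08,0,-0.1,0,0,0,1.0],[0.08,0,-0.2,0,0,0,1.0],[0.08,0,-0.2,0,0,0,1.0],[0.08,0,-0.2,0,0,0,1.0]]]'

```text
clock: 11.25
ee_pos: [532.6, -208.7, 58.7]
tool_rot: [2.016, 2.402, 0.004]
contact_force: [6.8, 1.8, 2.0]
opening: 0.18
grip_force: 40.0
```

play_rows --deltas '[[[0,0,0,0,0,0,2.0],[0,0,0,0,0,0,3.0],[0,0,0,0,0,0,4.0],[0,0,0,0,0,0,4.0],[0,0,0,0,0,0,4.0]]]'

```text
clock: 11.75
ee_pos: [529.3, -208.0, 56.7]
tool_rot: [-2.018, -2.406, 0.001]
contact_force: [-0.8, -0.6, 0.6]
opening: 0.442
grip_force: 0.0
```

play_rows --deltas '[[[0,0,-1,0,0,0,4.0],[0,0,-3,0,0,0,4.0],[0,0,-6,0,0,0,4.0],[0,0,-9,0,0,0,4.0],[0,0,-12,0,0,0,4.0],[-3,0,-13,0,0,0,4.0],[-5,0,-13,0,0,0,4.0],[-5,0,-13,0,0,0,4.0]]]'

```text
clock: 12.55
ee_pos: [539.1, -259.9, 188.8]
tool_rot: [2.019, 2.403, -0.001]
contact_force: [-0.1, 1.0, -0.0]
opening: 0.458
grip_force: 0.0
```

```bash
python3 - <<'E'
from h import *
s=ctrl.read_state();print(s['clock'],s['ee_pos'],s['contact_force'])
w=shot('wrist');save(w,'w6');P=cloud(w);np.save('w6.npy',w,allow_pickle=True)
z=P[...,2];near=np.hypot(P[...,0]-532,P[...,1]+209)<60
k=near&(z>72)&(z<90);q=P[k];print(k.sum(),np.median(q,0),cv2.minAreaRect(q[:,:2].astype(np.float32)))
k=(z>72)&(z<95)&~near;print(k.sum(),np.median(P[k],0))
E
```

```text
12.55 [ 539.09906899 -259.87575253  188.84382974] [-0.11313795  1.02382372 -0.01013631]
691 [ 533.30281156 -206.82995115   80.87030732] ((533.6130981445312, -207.6084747314453), (15.273656845092773, 31.610170364379883), 9.621269226074219)
1665 [ 634.17163363 -201.07558552   80.62900783]
```

View pics/w6.png

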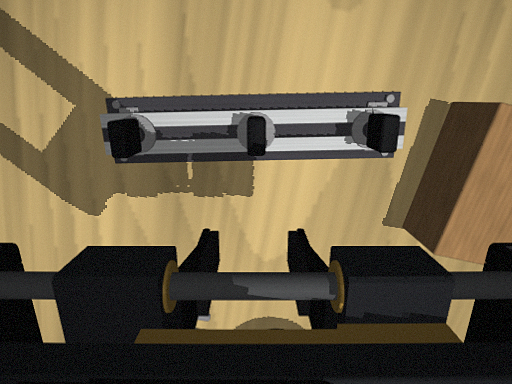

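The nut stands between the two fitted ones at (256,135), crosswise like them. Its top is at 80.9 mm, level with the fitted nut's 80.6 mm, so it has been pulled up and released.

```bash
python3 -c "
from plant import ctrl
print(ctrl.hand_in())"
```

```text
the job is handed in; nothing more can be done
None
```

The nut is fitted crosswise in the slot about midway between the two fitted nuts, sprung up tight and released, and the job is handed in at about 12.6 s; the hand-in gave no verdict.

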